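# Release the rolling pin from its spring clips and lay it in the baking tray

## Task

Flip the holder's lever outward, all the way down, while the rolling pin is still clipped in. Then pull the pin level and sideways out of its two spring clips, out onto the rest rails in front of them; hooking it with the fingertips from behind does it without a grip. Finally lay it flat in the baking tray along the tray's long side, without dropping or throwing it, and leave the other things on the worktop where they stand.

Things in the scene. Friction and masses are not known exactly. Their poses are not given: they have to be found in the camera images.
- holder: Rolling pin holder, fixed: wooden base 12 mm thick, x -89 to +45, y -108 to +108 mm. Origin on the worktop below the middle of the clipped pin; x points away from the clip mouths (they face -x, roughly to the robot), y runs along the pin to the left, z up. Between the clips (y -57 to +57) only the base lies behind the pin: fingertips can go down there.
- clip_left (a point): Middle of the left C-shaped steel spring clip, at the holder's (0, 70, 48 mm), on the axis of the clipped pin. Clip 20 mm wide, its top at z = 73 mm, mouth to -x; the post behind it: x 25 to 41, y 57 to 83, top z = 76 mm. The clips resist a pull towards -x (about 10 to 18 N for both together), open over some 15 mm, then snap the pin out; it is clear at x = -38 mm.
- clip_right (a point): The same for the right clip and post, at the holder's (0, -70, 48 mm).
- rest (a point): Where the pin's centre comes to rest when pulled out: the holder's (-60, 0, 48 mm). Two narrow wooden rest rails, 8 mm wide at y = -48 and +48 (tops z = 28 mm) run level from x = 11 mm under the clipped pin to upturned ends at x = -80 to -86 (tops z = 46 mm), which stop it.
- pin: Wooden rolling pin without handles: plain cylinder 40 mm across and 200 mm long, 0.15 to 0.28 kg. Origin at its centre; its axis is its own y axis (it may roll about it). It starts in the clips at the holder's (0, 0, 48 mm).
- lever (a joint): Flip lever that locks the pin, rad: 0 = upright in front of the pin's right end, blocking it (starts at 0 to 0.12); grows as it swings outward to the holder's -y, away from the pin's middle; 1.5 = down flat on its stop, pin free. Stays where left; moves with about 1 N at the tip. Axis along the holder's x through the holder's point (-30, -90, 18 mm).
- lever_tip (a point): Top end of the flip lever, on its centre line, 100 mm from its turning axis. The end is a black grip 12 mm (holder's x) by 16 mm wide and 34 mm long; the steel arm below is 8 by 12 mm.
- tray: Shallow aluminium baking tray, fixed: outside 170 mm (its x) by 280 mm (its y), rim 21 mm high, floor 4 mm thick, wall 4 mm (rim bead 6 mm). Origin at the centre of its underside; long side along its y axis.
- butter: Bystander: packet of butter, 73x102x37 mm, between the tray and the holder, nearer the robot. Origin at the centre of its underside.
- jam_jar: Bystander: jar of jam with a lid, 65 mm across, 95 mm high, on the left nearer the robot. Origin at the centre of its underside.
- mug_a: Bystander: mug with a handle, 86x122x90 mm, behind. Origin at the centre of its underside.
- tea_caddy: Bystander: square tea tin, 80x74x130 mm, behind on the left. Origin at the centre of its underside.
- honey_jar: Bystander: jar of honey, 68 mm across, 100 mm high, behind the holder. Origin at the centre of its underside.
- pepper_mill: Bystander: wooden pepper mill, 58 mm across, 160 mm high, to the left of the holder. Origin at the centre of its underside.
- egg_box: Bystander: egg carton, 106x156x72 mm, far right. Origin at the centre of its underside.

How it is judged:
By the outcome, as a careful person would: the job done as asked, in the order asked, and still so for the second after the job is handed in, with the robot touching nothing.
It also fails if it takes over 59 s, if anything falls off the work surface, if the arm or the gripper's body presses on something with over 40 N, if the wrist force passes 120 N, or if a joint passes its speed limit or range.

## Robot

A 6-joint arm with a two-finger parallel gripper is mounted at the origin on a cart in front of the work surface, level with it; the furniture and walls round the work are solid. World frame = base frame: x ahead of the robot, y to its left, z up, the work surface at z = 0. Lengths are in mm, angles in rad, forces in N, time in s.
With the tool pointing down it reaches from about 325 to 875 mm from the base axis. Payload 4.4 kg.
Tool frame: the origin (TCP) lies at the very end of the fingers, on their centre line; the grasp point (between the pads) lies pinch_z behind it (pinch_z is the distance from the TCP to the grasp point, in mm); z points along the fingers, y is the line along which they close (so a half turn about z gives the same grasp; the last joint's range is limited). The gripper opens to 85 mm and grips with 20 to 120 N. Pads are 22 mm wide; open, the fingers measure 114 mm over their backs; the gripper's body (76 mm by 85 mm) begins 54 mm behind the grasp point. The pads swing forward as they close: fully open they stand 13 mm farther back than shut.
Start: joints at [1.179, 0.207, 1.542, -0, 1.393, -0.15], TCP at [137.135, 558.41, 231.282] pointing down, gripper open.
Joint ranges: [-2.73, 2.73], [-0.86, 2.22], [0.23, 2.46], [-1.11, 4.25], [0.08, 2.63], [-2.82, 2.82]. Speed limits (rad/s): [2.79, 2.79, 3.14, 3.14, 3.14, 3.14].

## Interface

Orientations are given as a unit quaternion [x, y, z, w].
In Python, from cell import get_state, camera, close_job, pinch_z gives the robot as it stands.
- The arm moves only by the tool carry_out, never from a script. Its argument "moves" is one flat list of numbers, 7 for each row, row after row: the shift along the tool's x, y, z in mm, then the turn, a rotation vector about the tool's x, y, z in degrees, then the opening, from -1 (shut) to 1 (fully open). In form: [x, y, z, wx, wy, wz, jaw, x, y, z, wx, wy, wz, jaw, ...]. A call has 1 to 20 rows; each row shifts and turns the commanded pose from where the row before left it, along the tool's axes as they then stand; what a row does not reach is not made up. A row lasts 1/12 s, in which the tool goes at most 41.7 mm and 7.16 degrees, less where a joint would pass 70% of its speed; a pose out of reach is approached as far as the arm can. A call is refused whole if a number of a shift passes 41.7 or a number of a turn 7.16, either way. A call with a gripper value outside its range is refused whole. The fingers move at their own pace and stop on an object; "newtons" is the grip in N (left out, the last holds). Time passes only in rows, so rows that do not move let the fingers close. It gives the time, the measured TCP pose, the force, the opening and the grip force at its end, in the units of the state.
- get_state(): the state, without advancing time (a new reading comes with each control period).
- camera(name): name is "side" or "top"; returns a dict with "frame" (420x560x3 uint8, red, green, blue), "z_map" (420x560 float32, mm along the optical axis (not along the pixel's ray), 0 where there is no reading), "camera_matrix" (3x3 intrinsics, pixels), "k1" (the pictures are not rectified: a ray, as slopes to the right and down, at radius r is drawn at 1 + k1 r^2 times it, then the intrinsics apply), "extrinsics" (4x4, takes a point from world to camera coordinates). Camera axes: x right, y up, looking along -z (the intrinsics and any distortion apply to the point x, -y, -z); pixel columns grow to the right and rows downward; lengths in mm; the calibration is good to about 2 mm. A picture is of the moment at which its call begins.
- close_job(): hands the job in; it is judged then, once.
The state is a dict: "t": time; "joints": joint angles; "qd": joint speeds; "joint_torque": joint torques, N m; "tool_pos": TCP position; "ee_rot": TCP orientation; "force": force on the tool from outside, world axes, zero at the start; "moment": the same for the moment, N m; "grip_width": opening from 0.0 (shut) to 1.0 (fully open); "finger_force": force on a finger pad.
Only numpy, scipy, OpenCV 4.12 (cv2) and the standard library are available. Lean on these libraries where they do the work, as an engineer would, in place of code of your own. Each camera call takes 0.05 s, during which the arm holds its last target. There are 200 camera calls.

## Working session

There is one attempt and no reset: what is moved stays moved. The work goes in short steps, Python scripts to look and compute and a tool call to move; the robot and the scene stay as the last step left them, time stands still between calls to the robot, and variables do not carry over. Pictures are saved under pics/ and viewed, at most 10 in all, crops included, and the job is handed in when it is done.

Besides the shell and the picture viewer there is one more tool, called after "Emit:" in YAML: its name, and indented under it one key for each argument. carry_out: Moves the arm, as the interface text tells. Its arguments: {"type":"object","properties":{"moves":{"type":"array"},"newtons":{"type":"number"}},"required":["moves"]}

```bash
mkdir -p pics; ls
cat > h.py <<'E'
import numpy as np, cv2
from cell import get_state, camera, pinch_z
def world(c):
    z=c["z_map"]; K=c["camera_matrix"]; H,W=z.shape
    u,v=np.meshgrid(np.arange(W),np.arange(H))
    xd=(u-K[0,2])/K[0,0]; yd=(v-K[1,2])/K[1,1]
    x,y=xd.copy(),yd.copy()
    for _ in range(10):
        s=1+c["k1"]*(x*x+y*y); x=xd/s; y=yd/s
    P=np.stack([x*z,-y*z,-z,np.ones_like(z)],-1)
    Pw=P@np.linalg.inv(c["extrinsics"]).T
    Pw=Pw[...,:3]; Pw[z==0]=np.nan
    return Pw
E
python3 - <<'E'
from h import *
s=get_state(); print(s, pinch_z)
for n in("side","top"):
    c=camera(n); cv2.imwrite(f"pics/{n}0.png",c["frame"][...,::-1]); np.save(f"{n}0.npy",world(c)); np.save(f"{n}0f.npy",c["frame"])
    print(n,np.linalg.inv(c["extrinsics"])[:3].round(2).tolist(),c["k1"])
E
```

```text
pics
{'t': 0.0, 'joints': array([ 1.17949706e+00,  2.07407198e-01,  1.54296279e+00, -1.40997853e-05,
        1.39348858e+00, -1.50492677e-01]), 'qd': array([-0.00099452, -0.00163116, -0.00046446, -0.00063377, -0.0009472 ,
       -0.00059848]), 'joint_torque': array([-1.15575782e-03, -3.83044553e+01, -2.91588575e+01, -6.50941438e-04,
        1.06154953e-02, -5.12993637e-06]), 'tool_pos': array([136.84913025, 557.69952619, 230.12883073]), 'ee_rot': array([ 1.20111273e-01,  9.92759789e-01, -1.09349679e-03, -2.96488637e-04]), 'force': array([-0.15968189,  0.55269146,  0.45214137]), 'moment': array([ 0.00160277,  0.0511445 , -0.00723939]), 'finger_force': 0.0, 'grip_width': 0.9996757803881899} 18.700000000000003
side [[-0.98, 0.11, -0.16, 390.95], [-0.2, -0.54, 0.82, 1004.18], [-0.0, 0.83, 0.56, 735.91]] -0.0803856346989816
top [[0.02, 0.98, -0.21, 239.77], [-1.0, 0.02, -0.0, 62.38], [0.0, 0.21, 0.98, 1777.15]] -0.022504280026831833
```

View pics/top0.png

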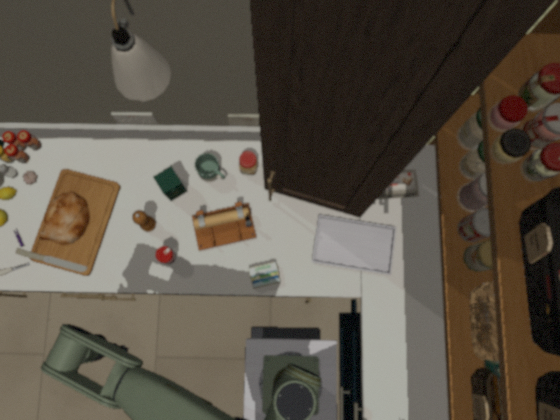

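View pics/side0.png

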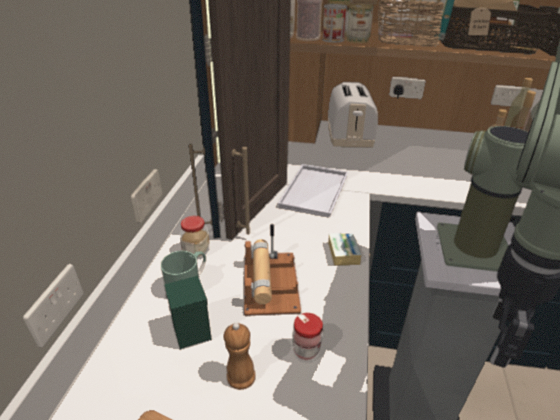

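The top view shows the holder at about (225,227) px with the pin at (222,217), the lever at about (247,207), the tray at (353,243) and the butter at (264,272). A dark cabinet hangs over the area from (250,0) to (360,215). The side view shows the lever upright at (272,240) px and the pin running (262,250) to (262,300).

Run:
```python
from h import *
T=np.load("top0.npy");F=np.load("top0f.npy");S=np.load("side0.npy");G=np.load("side0f.npy")
hs=lambda f:cv2.cvtColor(f,cv2.COLOR_RGB2HSV)
# pin: top points z 55..72 in region
for n,P,f,box in(("top",T,F,(185,195,262,255)),("side",S,G,(235,215,305,320))):
    x0,y0,x1,y1=box; p=P[y0:y1,x0:x1].reshape(-1,3); h=hs(f)[y0:y1,x0:x1].reshape(-1,3); c=f[y0:y1,x0:x1].reshape(-1,3)
    ok=np.isfinite(p[:,2]); p=p[ok];h=h[ok];c=c[ok]
    pin=(p[:,2]>42)&(p[:,2]<75)&(h[:,0]>8)&(h[:,0]<25)&(h[:,1]>70)&(h[:,2]>110)
    q=p[pin]
    if len(q)>5:
        (a,b),(w,l),an=cv2.minAreaRect(q[:,:2].astype(np.float32)); print(n,"pin",len(q),q.mean(0).round(1),q[:,2].max().round(1),cv2.boxPoints(((a,b),(w,l),an)).round(0).tolist())
    base=(p[:,2]>5)&(p[:,2]<20)&(h[:,1]>90)&(c[:,0]>c[:,2]+25)
    q=p[base]; print(n,"base",len(q),np.median(q[:,2]),cv2.boxPoints(cv2.minAreaRect(q[:,:2].astype(np.float32))).round(0).tolist())
    lev=(p[:,2]>75)&(p[:,2]<135); q=p[lev]; print(n,"high",len(q)); print(np.c_[q,c[lev]].round(0).astype(int).tolist()[:40])
# tray from top
x0,y0,x1,y1=305,205,400,280
p=T[y0:y1,x0:x1].reshape(-1,3);c=F[y0:y1,x0:x1].reshape(-1,3)
k=(p[:,2]>12)&(p[:,2]<30);q=p[k];print("rim",len(q),cv2.boxPoints(cv2.minAreaRect(q[:,:2].astype(np.float32))).round(0).tolist())
p=S[160:215,275:352].reshape(-1,3);k=(p[:,2]>12)&(p[:,2]<30);q=p[k];print("rim side",len(q),cv2.boxPoints(cv2.minAreaRect(q[:,:2].astype(np.float32))).round(0).tolist())
# tall stuff nearby (cabinet bottom height): 
p=T.reshape(-1,3);k=np.isfinite(p[:,2])&(p[:,0]>300)&(p[:,0]<800)&(abs(p[:,1])<450)&(p[:,2]>140);q=p[k];print("tall",len(q),q.min(0),q.max(0),np.percentile(q[:,2],[1,10,50,90]))
p=S.reshape(-1,3);k=np.isfinite(p[:,2])&(p[:,0]>300)&(p[:,0]<900)&(p[:,1]<300)&(p[:,1]>-500)&(p[:,2]>140);q=p[k];print("tall side",len(q),q.min(0),q.max(0))
for z in range(140,900,80):
    r=q[(q[:,2]>z)&(q[:,2]<z+80)]
    if len(r): print(z,len(r),r.min(0).round(),r.max(0).round(),)
# butter etc
for nm,(x0,y0,x1,y1) in dict(butter=(245,255,285,292),honey=(235,148,262,178),mug=(192,148,230,185)).items():
    p=T[y0:y1,x0:x1].reshape(-1,3);k=(p[:,2]>15)&(p[:,2]<200);print(nm,p[k].min(0).round(),p[k].max(0).round())
cv2.imwrite("pics/c1.png",np.hstack([cv2.resize(F[190:260,180:290,::-1],(440*1,280),interpolation=cv2.INTER_CUBIC),cv2.resize(G[215:325,230:320,::-1],(230,280),interpolation=cv2.INTER_CUBIC)]))
```

```text
top pin 468 [563.4 258.6  64.2] 74.9 [[462.0, 332.0], [508.0, 139.0], [626.0, 166.0], [581.0, 360.0]]
top base 1071 12.679236490829453 [[455.0, 335.0], [508.0, 131.0], [633.0, 164.0], [580.0, 368.0]]
top high 99
[[625, 191, 77, 119, 99, 83], [624, 188, 78, 120, 99, 84], [623, 184, 85, 115, 101, 90], [619, 205, 83, 150, 139, 126], [620, 201, 82, 140, 122, 107], [620, 198, 80, 125, 100, 80], [620, 194, 79, 121, 87, 63], [621, 191, 77, 124, 88, 62], [621, 188, 77, 125, 91, 69], [620, 184, 82, 119, 96, 81], [616, 205, 81, 139, 116, 97], [617, 202, 77, 135, 101, 78], [617, 191, 77, 131, 88, 51], [617, 184, 77, 118, 83, 61], [612, 205, 82, 136, 106, 86], [613, 201, 80, 133, 89, 59], [612, 197, 83, 133, 88, 54], [613, 194, 78, 132, 84, 47], [614, 191, 75, 129, 83, 49], [613, 187, 81, 126, 83, 50], [610, 205, 76, 129, 97, 76], [610, 201, 76, 124, 83, 50], [610, 198, 75, 124, 82, 50], [610, 194, 77, 123, 83, 50], [608, 187, 85, 117, 83, 60], [606, 201, 75, 115, 82, 61], [595, 187, 78, 116, 114, 109], [588, 334, 82, 137, 123, 111], [588, 327, 81, 117, 91, 72], [588, 323, 84, 115, 86, 68], [589
[... 1826 characters left out ...]
5.0]]
tall 59171 [ 300.04580805 -449.98733288  140.05355887] [ 799.75672195  444.31939163 1294.45053788] [ 209.72518859  451.52521918  871.03269998 1174.80572126]
tall side 26759 [ 300.08139209 -499.95631601  140.00847815] [899.99987811 299.966686   655.1797575 ]
140 3164 [ 587. -368.  140.] [900. 299. 220.]
220 3130 [ 587. -367.  220.] [900. 300. 300.]
300 3435 [ 589. -370.  300.] [900. 299. 380.]
380 5110 [ 300. -500.  380.] [900. 300. 460.]
460 6332 [ 300. -500.  460.] [900. 300. 540.]
540 5133 [ 300. -500.  540.] [900. 300. 620.]
620 455 [669.  -1. 620.] [900. 299. 655.]
butter [325.  40.  15.] [415. 151.  48.]
honey [739. 130.  21.] [809. 197. 118.]
mug [711. 246.  15.] [802. 356. 105.]
```

View pics/c1.png

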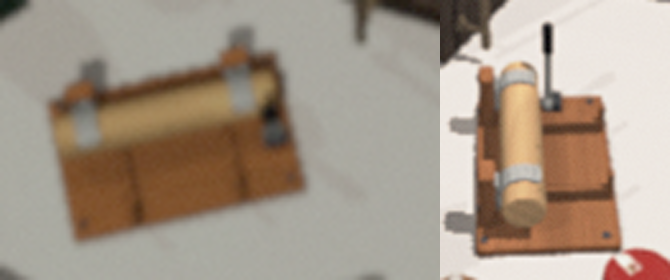

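The crop shows the pin clipped under both steel clips and the lever upright at the holder's right end. The base corners give a holder origin of about (566,257) with a yaw of 14.3°, and the lever tip height of 117 agrees with the 118 expected. Next I'll refine the tray and map the panel.

```bash
cat >> h.py <<'E'
def ray(c,uv,z):
    "pixels onto plane z"
    K=c["camera_matrix"]; uv=np.asarray(uv,float); d=(uv-[K[0,2],K[1,2]])/[K[0,0],K[1,1]]; s=d.copy()
    for _ in range(10): s=d/(1+c["k1"]*(s**2).sum(1,keepdims=True))
    M=np.linalg.inv(c["extrinsics"]); D=np.c_[s[:,0],-s[:,1],-np.ones(len(s))]@M[:3,:3].T; o=M[:3,3]
    return o+D*((z-o[2])/D[:,2])[:,None]
E
python3 - <<'E'
from h import *
c=camera("top");f=c["frame"];x0,y0,x1,y1=295,200,410,290
g=f[y0:y1,x0:x1].astype(int); T=world(c)
hsv=cv2.cvtColor(f,cv2.COLOR_RGB2HSV)
print("tray px",f[240,350],"table px",f[285,330],f[225,290],f[230,305])
# tray: bluish vs warm table
m=((f[...,2].astype(int)-f[...,0])>(-2)).astype(np.uint8); mm=np.zeros_like(m); mm[y0:y1,x0:x1]=m[y0:y1,x0:x1]
mm=cv2.morphologyEx(mm,cv2.MORPH_OPEN,np.ones((3,3)))
cs,_=cv2.findContours(mm,0,2); k=max(cs,key=cv2.contourArea); r=cv2.minAreaRect(k);b=cv2.boxPoints(r); print(cv2.contourArea(k),b.round(1).tolist())
w=ray(c,b,21); print(w.round(1).tolist(),[np.linalg.norm(w[i]-w[i-1]).round() for i in range(4)],w.mean(0))
v=f.copy();cv2.drawContours(v,[k],-1,(255,0,0),1)
cv2.imwrite("pics/t1.png",cv2.resize(v[195:295,285:415,::-1],None,fx=4,fy=4))
for n,P in(("top",T),("side",np.load("side0.npy"))):
  p=P.reshape(-1,3);p=p[np.isfinite(p[:,2])]
  for ylo in range(-400,260,60):
    o=[]
    for zlo in(60,150,250,400,600,900):
        q=p[(p[:,1]>ylo)&(p[:,1]<ylo+60)&(p[:,2]>zlo)&(p[:,2]<zlo+100)&(p[:,0]>330)&(p[:,0]<1000)]
        o.append((len(q),int(np.percentile(q[:,0],1))) if len(q)>3 else None)
    print(n,ylo,o)
E
```

```text
tray px [156 153 152] table px [170 170 161] [170 169 160] [168 168 158]Traceback (most recent call last):
  File "<stdin>", line 9, in <module>
ValueError: max() iterable argument is empty
```

Run:
```python
from h import *
c=camera("top");f=c["frame"];x0,y0,x1,y1=300,205,405,285; T=world(c)
g=cv2.GaussianBlur(f,(3,3),0).astype(int)
m=((g[...,0]-g[...,2]<7)&(g.sum(2)>330)).astype(np.uint8); mm=np.zeros_like(m); mm[y0:y1,x0:x1]=m[y0:y1,x0:x1]
mm=cv2.morphologyEx(mm,cv2.MORPH_OPEN,np.ones((3,3)))
cs,_=cv2.findContours(mm,0,2)
v=f.copy()
if cs:
    k=max(cs,key=cv2.contourArea); b=cv2.boxPoints(cv2.minAreaRect(k)); print(cv2.contourArea(k),b.round(1).tolist())
    w=ray(c,b,21); print(w.round(1).tolist(),[np.linalg.norm(w[i]-w[i-1]).round() for i in range(4)],w.mean(0))
    cv2.drawContours(v,[k],-1,(255,0,0),1)
cv2.imwrite("pics/t1.png",np.vstack([cv2.resize(z[195:295,285:415,::-1],None,fx=3,fy=3,interpolation=cv2.INTER_CUBIC) for z in (v,)]+[cv2.resize(f[195:295,285:415,::-1],None,fx=3,fy=3,interpolation=cv2.INTER_CUBIC)]))
for n,P in(("top",T),("side",np.load("side0.npy"))):
  p=P.reshape(-1,3);p=p[np.isfinite(p[:,2])]
  for ylo in range(-400,260,60):
    o=[]
    for zlo in(60,150,250,400,600,900):
        q=p[(p[:,1]>ylo)&(p[:,1]<ylo+60)&(p[:,2]>zlo)&(p[:,2]<zlo+100)&(p[:,0]>330)&(p[:,0]<1000)]
        o.append((len(q),int(np.percentile(q[:,0],1))) if len(q)>3 else None)
    print(n,ylo,o)
```

```text
3662.0 [[310.6000061035156, 261.8999938964844], [318.1000061035156, 214.10000610351562], [396.79998779296875, 226.3000030517578], [389.3999938964844, 274.1000061035156]]
[[419.0, -67.9, 21.0], [593.8, -94.5, 21.0], [553.9, -380.8, 21.0], [380.5, -348.6, 21.0]] [np.float64(283.0), np.float64(177.0), np.float64(289.0), np.float64(176.0)] [ 486.78311197 -222.9517486    21.        ]
top -400 [(276, 662), None, None, (697, 333), None, None]
top -340 [(29, 662), None, None, None, None, None]
top -280 [(60, 587), (74, 587), (87, 587), (117, 586), (181, 584), (417, 585)]
top -220 [(156, 595), (162, 595), (200, 594), (258, 595), (400, 593), (999, 593)]
top -160 [(168, 614), (145, 622), (179, 621), (244, 622), (359, 620), (909, 619)]
top -100 [(164, 632), (152, 638), (182, 639), (246, 639), (384, 639), (902, 637)]
top -40 [(175, 649), (145, 656), (171, 656), (241, 656), (378, 655), (892, 654)]
top 20 [(136, 643), (139, 643), (185, 645), (237, 669), (368, 670), (863, 668)]
top 80 [(131, 640), (127, 640), (148, 641), (172, 681), (262, 680), (373, 679)]
top 140 [(673, 556), (235, 883), (242, 894)
[... 225 characters left out ...]
875), None, None]
side -280 [(213, 586), (298, 587), (309, 588), (394, 589), None, None]
side -220 [(484, 594), (558, 594), (641, 594), (738, 596), (12, 605), None]
side -160 [(453, 615), (504, 620), (565, 621), (712, 620), (53, 622), None]
side -100 [(616, 631), (589, 638), (650, 637), (797, 638), (128, 640), None]
side -40 [(554, 649), (522, 655), (730, 655), (911, 656), (223, 657), None]
side 20 [(617, 669), (605, 670), (708, 669), (898, 670), (294, 671), None]
side 80 [(1282, 641), (1315, 641), (1441, 642), (1558, 681), (637, 681), None]
side 140 [(1189, 556), (449, 887), (505, 898), (629, 898), (333, 898), None]
side 200 [(817, 557), (589, 888), (566, 898), (718, 898), (457, 898), None]
```

View pics/t1.png

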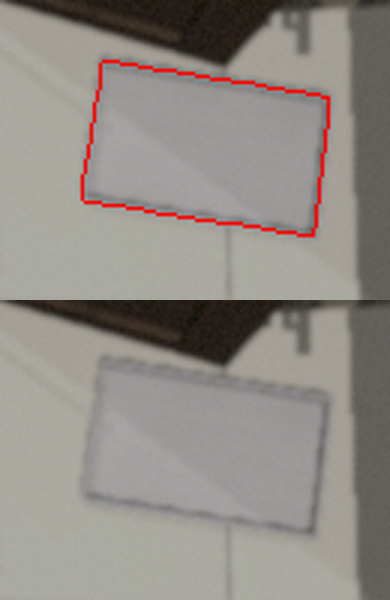

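The red contour follows the tray rim, measuring 286×177 against the true 280×170. Its centre is about (487,-223) with a yaw of -7.9°. The panel's face runs from (587,-265) to (681,100). I'll now align the tool (x = -holder x, y = +holder y) and travel over the lever.

Emit:
carry_out:
  moves: [0, 0, 0, 0, 0, -7, -1, 0, 0, 0, 0, 0, -7, -1, 0, 0, 0, 0, 0, -7, -1, 0, 0, 0, 0, 0, -7, -1, -20.6, -29.5, 0, 0, 0, 0, -1, -20.6, -29.5, 0, 0, 0, 0, -1, -20.6, -29.5, 0, 0, 0, 0, -1, -20.6, -29.5, 0, 0, 0, 0, -1, -20.6, -29.5, 0, 0, 0, 0, -1, -20.6, -29.5, 0, 0, 0, 0, -1, -20.6, -29.5, 0, 0, 0, 0, -1, -20.6, -29.5, 0, 0, 0, 0, -1, -20.6, -29.5, 0, 0, 0, 0, -1, -20.6, -29.5, 0, 0, 0, 0, -1, -20.6, -29.5, 0, 0, 0, 0, -1, -20.6, -29.5, 0, 0, 0, 0, -1, -20.6, -29.5, 0, 0, 0, 0, -1, -20.6, -29.5, 0, 0, 0, 0, -1, -20.6, -29.5, 0, 0, 0, 0, -1, 0, 0, 0, 0, 0, 0, -1]

```text
t: 1.87
tool_pos: [549.7, 200.5, 231.1]
ee_rot: [-0.121, 0.993, -0.001, 0.001]
force: [-0.5, 0.4, 0.7]
grip_width: 0.002
finger_force: 0.0
```

```bash
cat >> h.py <<'E'
from scipy.spatial.transform import Rotation as R
YAW=np.radians(14.3); HO=np.array([566.3,256.9]); HX=np.array([np.cos(YAW),np.sin(YAW)]); HY=np.array([-HX[1],HX[0]])
def st(goal=None,name="hold"):
    s=get_state(); p=s["tool_pos"]; Rm=R.from_quat(s["ee_rot"]); d=p[:2]-HO
    print("t",round(s["t"],2),"world",p.round(1),"local",[round(d@HX,1),round(d@HY,1),round(p[2],1)],"toolx yaw",np.degrees(np.arctan2(*Rm.as_matrix()[1::-1,0])).round(2),"zdir",Rm.as_matrix()[:,2].round(3),"F",s["force"].round(1),"grip",round(s["grip_width"],3),round(s["finger_force"],1),"j6",s["joints"][5].round(2))
    return s
E
python3 -c "from h import *; st()"
```

```text
t 1.87 world [549.7 200.5 231.1] local [np.float64(-30.0), np.float64(-50.6), np.float64(231.1)] toolx yaw -166.14 zdir [ 0.003 -0.002 -1.   ] F [-0.5  0.4  0.7] grip 0.002 0.0 j6 -1.61
```

Emit:
carry_out:
  moves: [2, 0, 35, 0, 0, 0, -1, 0, 0, 35, 0, 0, 0, -1, 0, 0, 35, 0, 0, 0, -1, 0, 0, 28, 0, 0, 0, -1, 0, -10, 0, 0, 0, 0, -1, 0, -8, 0, 0, 0, 0, -1, 0, -8, -1, 0, 0, 0, -1, 0, -8, 0, 0, 0, 0, -1, 0, -8, 1, 0, 0, 0, -1, 0, -8, 3, 0, 0, 0, -1, 0, -8, 3, 0, 0, 0, -1, 0, -8, 5, 0, 0, 0, -1, 0, -7, 5, 0, 0, 0, -1, 0, -7, 6, 0, 0, 0, -1, 0, -6, 6, 0, 0, 0, -1, 0, -5, 6, 0, 0, 0, -1, 0, 0, 0, 0, 0, 0, -1]

```text
t: 3.28
tool_pos: [564.5, 115.4, 62.2]
ee_rot: [-0.123, 0.992, -0.0, -0.002]
force: [-0.0, -1.1, 0.1]
grip_width: -0.002
finger_force: 0.0
```

Run:
```python
from h import *
st();c=camera("side");cv2.imwrite("pics/s2.png",cv2.resize(c["frame"][180:330,200:340,::-1],None,fx=4,fy=4))
```

```text
t 3.28 world [564.5 115.4  62.2] local [np.float64(-36.7), np.float64(-136.7), np.float64(62.2)] toolx yaw -165.86 zdir [-0.003 -0.001 -1.   ] F [-0.  -1.1  0.1] grip -0.002 0.0 j6 -1.77
```

View pics/s2.png

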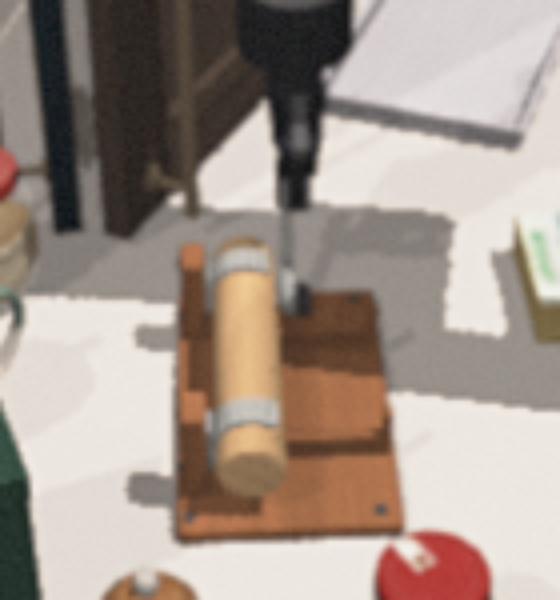

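The fingers have swung the lever about 60° outward (arm at crop (290,230)), and the pin is still clipped. I'll continue down to the stop.

Emit:
carry_out:
  moves: [-2, -4, 5, 0, 0, 0, -1, -2, -4, 5, 0, 0, 0, -1, -2, -4, 5, 0, 0, 0, -1, 0, -4, 6, 0, 0, 0, -1, 0, -3, 6, 0, 0, 0, -1, 0, 0, 4, 0, 0, 0, -1, 0, 0, 3, 0, 0, 0, -1, 0, 0, 2, 0, 0, 0, -1, 0, 0, 0, 0, 0, 0, -1]

```text
t: 4.08
tool_pos: [576.1, 99.0, 30.5]
ee_rot: [-0.124, 0.992, -0.001, -0.001]
force: [-5.7, -2.6, 14.1]
grip_width: -0.0
finger_force: 7.0
```

```bash
python3 -c "from h import *; st()"
```

```text
t 4.08 world [576.1  99.   30.5] local [np.float64(-29.5), np.float64(-155.4), np.float64(30.5)] toolx yaw -165.77 zdir [-0.001 -0.001 -1.   ] F [-5.7 -2.6 14.1] grip -0.0 7.0 j6 -1.8
```

The lever is on its stop: z is 30.5 with 14 N up. Next I'll lift and go behind the pin, half open.

Emit:
carry_out:
  moves: [0, 3, -25, 0, 0, 0, -1, 0, 0, -30, 0, 0, 0, -1, 0, 0, -30, 0, 0, 0, -1, 0, 0, -30, 0, 0, 0, -1, -9, 21, 0, 0, 0, 0, -0.2, -9, 21, 0, 0, 0, 0, -0.2, -9, 22, 0, 0, 0, 0, -0.2, -9, 22, 0, 0, 0, 0, -0.2, -10, 22, 0, 0, 0, 0, -0.2, -10, 22, 0, 0, 0, 0, -0.2, -10, 22, 0, 0, 0, 0, -0.2, 0, 0, 0, 0, 0, 0, -0.2, 0, 0, 0, 0, 0, 0, -0.2]

```text
t: 5.17
tool_pos: [601.7, 267.2, 142.8]
ee_rot: [-0.125, 0.992, -0.0, -0.0]
force: [-0.9, 0.2, 0.1]
grip_width: 0.397
finger_force: 0.0
```

Run:
```python
from h import *
st();c=camera("side");cv2.imwrite("pics/s3.png",cv2.resize(c["frame"][180:330,200:340,::-1],None,fx=4,fy=4))
```

```text
t 5.17 world [601.7 267.2 142.8] local [np.float64(36.8), np.float64(1.3), np.float64(142.8)] toolx yaw -165.66 zdir [-0. -0. -1.] F [-0.9  0.2  0.1] grip 0.397 0.0 j6 -1.53
```

View pics/s3.png

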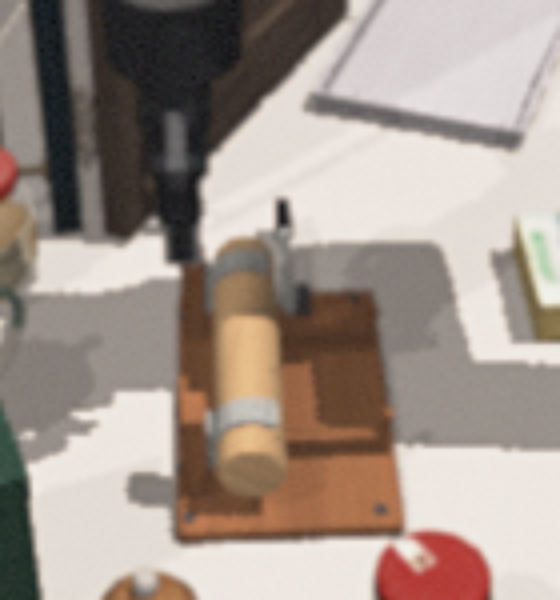

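The lever lies outward, with its black tip at crop (283,210). The gripper is behind the pin's middle. I'll check the tip height by depth while descending.

Emit:
carry_out:
  moves: [0, 0, 30, 0, 0, 0, -0.2, 0, 0, 30, 0, 0, 0, -0.2, 0, 0, 25, 0, 0, 0, -0.2, 0, 0, 15, 0, 0, 0, -0.2, 0, 0, 9, 0, 0, 0, -0.2, 0, 0, 0, 0, 0, 0, -0.2]

```text
t: 5.72
tool_pos: [599.9, 264.2, 31.4]
ee_rot: [-0.123, 0.992, -0.001, -0.003]
force: [-0.6, -0.7, 0.4]
grip_width: 0.4
finger_force: 0.0
```

Run:
```python
from h import *
st();c=camera("side");P=world(c);f=c["frame"]
p=P[224:246,262:282].reshape(-1,3);g=f[224:246,262:282].reshape(-1,3);k=(g.max(1)<60);print(p[k].round(0).tolist()[:15])
```

```text
t 5.72 world [599.9 264.2  31.4] local [np.float64(34.4), np.float64(-1.2), np.float64(31.4)] toolx yaw -165.87 zdir [-0.005 -0.002 -1.   ] F [-0.6 -0.7  0.4] grip 0.4 0.0 j6 -1.53
[[583.0, 77.0, 32.0], [582.0, 79.0, 29.0], [581.0, 86.0, 31.0], [580.0, 89.0, 30.0], [577.0, 90.0, 31.0], [579.0, 94.0, 30.0], [576.0, 95.0, 32.0], [579.0, 96.0, 28.0]]
```

Emit:
carry_out:
  moves: [4, 0, 0, 0, 0, 0, -0.2, 4, 0, 0, 0, 0, 0, -0.2, 4, 0, 0, 0, 0, 0, -0.2, 4, 0, 0, 0, 0, 0, -0.2, 4, 0, 0, 0, 0, 0, -0.2, 4, 0, 0, 0, 0, 0, -0.2, 4, 0, 0, 0, 0, 0, -0.2, 4, 0, 0, 0, 0, 0, -0.2, 4, 0, 0, 0, 0, 0, -0.2, 4, 0, 0, 0, 0, 0, -0.2]

```text
t: 6.6
tool_pos: [571.3, 258.0, 40.0]
ee_rot: [-0.123, 0.992, 0.001, 0.009]
force: [0.0, 0.6, -0.5]
grip_width: 0.402
finger_force: 0.0
```

```bash
python3 -c "from h import *; st()"
```

```text
t 6.6 world [571.3 258.   40. ] local [np.float64(5.2), np.float64(-0.2), np.float64(40.0)] toolx yaw -165.83 zdir [ 0.017  0.005 -1.   ] F [ 0.   0.6 -0.5] grip 0.402 0.0 j6 -1.53
```

Run:
```python
from h import *
st();c=camera("side");cv2.imwrite("pics/s4.png",cv2.resize(c["frame"][180:330,200:340,::-1],None,fx=4,fy=4))
st()
```

```text
t 6.6 world [571.3 258.   40. ] local [np.float64(5.2), np.float64(-0.2), np.float64(40.0)] toolx yaw -165.83 zdir [ 0.017  0.005 -1.   ] F [ 0.   0.6 -0.5] grip 0.402 0.0 j6 -1.53
t 6.65 world [566.3 256.9  37.9] local [np.float64(0.0), np.float64(0.0), np.float64(37.9)] toolx yaw -165.81 zdir [ 0.007  0.002 -1.   ] F [-0.6  0.2 -0.4] grip 0.404 0.0 j6 -1.53
```

View pics/s4.png

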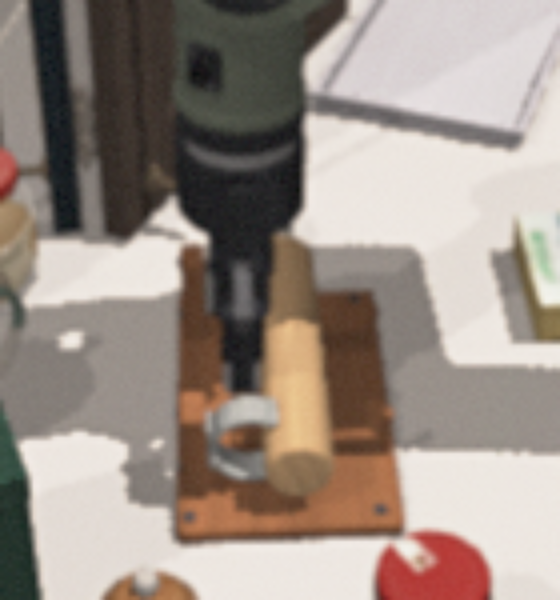

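The pin has snapped out of both clips; its near end is at crop (300,470), standing on the rails just ahead of the clips. I'll ease it on to the rest, then rise.

Emit:
carry_out:
  moves: [3, 0, 0, 0, 0, 0, -0.2, 3, 0, 0, 0, 0, 0, -0.2, 3, 0, 0, 0, 0, 0, -0.2, 3, 0, 0, 0, 0, 0, -0.2, 3, 0, 0, 0, 0, 0, -0.2, 3, 0, 0, 0, 0, 0, -0.2, 3, 0, 0, 0, 0, 0, -0.2, 3, 0, 0, 0, 0, 0, -0.2, 2, 0, 0, 0, 0, 0, -0.2, 0, 0, 0, 0, 0, 0, -0.2, 0, 0, 0, 0, 0, 0, -0.2]

```text
t: 7.57
tool_pos: [538.9, 250.1, 34.7]
ee_rot: [-0.124, 0.992, 0.0, 0.001]
force: [2.3, 1.2, 0.3]
grip_width: 0.4
finger_force: 1.2
```

```bash
cat > pin.py <<'E'
from h import *
def pin(lo=45,hi=75):
    o={}
    for n in("side","top"):
        c=camera(n);P=world(c);f=c["frame"];h=cv2.cvtColor(f,cv2.COLOR_RGB2HSV)
        d=P[...,:2]-HO;lx=d@HX;ly=d@HY
        k=(P[...,2]>lo)&(P[...,2]<hi)&(lx>-100)&(lx<22)&(abs(ly)<115)&(h[...,1]>60)&(h[...,0]>9)&(h[...,0]<25)&(h[...,2]>70)
        q=P[k]
        if len(q)<10: print(n,"none");continue
        lx=lx[k];ly=ly[k];print(n,len(q),"lx",np.percentile(lx,[3,50,97]).round(1),"ly",np.percentile(ly,[1,50,99]).round(1),"ztop",np.percentile(q[:,2],95).round(1))
        t=q[:,2]>60
        if t.sum()>8: print("  top line: lx=",np.polyfit(ly[t],lx[t],1).round(3))
if __name__=="__main__": st();pin()
E
python3 pin.py
```

```text
t 7.57 world [538.9 250.1  34.7] local [np.float64(-28.2), np.float64(0.1), np.float64(34.7)] toolx yaw -165.81 zdir [ 0.002  0.001 -1.   ] F [2.3 1.2 0.3] grip 0.4 1.2 j6 -1.53
side 781 lx [-77.3 -60.3 -40.9] ly [-88.   39.2  99.5] ztop 67.7
  top line: lx= [ 3.3000e-02 -6.0749e+01]
top 273 lx [-77.8 -55.5 -41.4] ly [-101.9  -58.2   64.2] ztop 72.4
  top line: lx= [  0.072 -54.333]
```

The pin is at rest at x ≈ -60, with its top at 68. I'll rise, turn the jaw across the pin and open.

Emit:
carry_out:
  moves: [-4, 0, 0, 0, 0, 0, -0.2, 0, 0, -30, 0, 0, 0, -0.2, 0, 0, -30, 0, 0, 0, -0.2, 0, 0, -35, 0, 0, 0, -0.2, 18, 0, 0, 0, 0, 7, 1, 18, 0, 0, 0, 0, 0, 1, 0, 0, 0, 0, 0, 7, 1, 0, 0, 0, 0, 0, 7, 1, 0, 0, 0, 0, 0, 7, 1, 0, 0, 0, 0, 0, 7, 1, 0, 0, 0, 0, 0, 7, 1, 0, 0, 0, 0, 0, 7, 1, 0, 0, 0, 0, 0, 7, 1, 0, 0, 0, 0, 0, 7, 1, 0, 0, 0, 0, 0, 7, 1, 0, 0, 0, 0, 0, 7, 1, 0, 0, 0, 0, 0, 7, 1, 0, 0, 0, 0, 0, 6, 1, 0, 0, 0, 0, 0, 0, 1]

```text
t: 9.25
tool_pos: [506.0, 243.9, 128.8]
ee_rot: [0.615, 0.789, -0.001, -0.001]
force: [0.0, -0.2, -0.7]
grip_width: 1.002
finger_force: 0.0
```

```bash
python3 pin.py
```

```text
t 9.25 world [506.  243.9 128.8] local [np.float64(-61.7), np.float64(2.3), np.float64(128.8)] toolx yaw 104.12 zdir [-0.002 -0.001 -1.   ] F [ 0.  -0.2 -0.7] grip 1.002 0.0 j6 0.05
side 928 lx [-58.4 -39.2 -22. ] ly [-94.1  24.3  99.3] ztop 67.8
  top line: lx= [  0.    -40.304]
top 267 lx [-60.2 -46.1 -24.1] ly [-101.5  -58.7   77.7] ztop 72.0
  top line: lx= [-1.5000e-02 -4.3044e+01]
```

Emit:
carry_out:
  moves: [-2, 19, 0, 0, 0, 0, 1, 0, 0, 0, 0, 0, 0, 1, 0, 0, 0, 0, 0, 0, 1]

```text
t: 9.6
tool_pos: [525.8, 246.8, 129.3]
ee_rot: [0.614, 0.789, -0.0, -0.0]
force: [-0.7, -0.3, -0.9]
grip_width: 1.003
finger_force: 0.0
```

```bash
python3 pin.py
```

```text
t 9.6 world [525.8 246.8 129.3] local [np.float64(-41.7), np.float64(0.2), np.float64(129.3)] toolx yaw 104.27 zdir [-0. -0. -1.] F [-0.7 -0.3 -0.9] grip 1.003 0.0 j6 0.04
side 925 lx [-58.5 -39.2 -21.9] ly [-93.8  25.4  99.9] ztop 67.5
  top line: lx= [ 2.0000e-03 -4.0335e+01]
top 338 lx [-60.2 -45.2 -24.2] ly [-101.2  -47.9   75.3] ztop 72.3
  top line: lx= [-8.0000e-03 -4.2292e+01]
```

Stationary at x ≈ -41. I'll descend around it and grip.

Emit:
carry_out:
  moves: [0, 0, 30, 0, 0, 0, 1, 0, 0, 30, 0, 0, 0, 1, 0, 0, 25, 0, 0, 0, 1, 0, 0, 13, 0, 0, 0, 1, 0, 0, 0, 0, 0, 0, 1, 0, 0, 0, 0, 0, 0, -0.3, 0, 0, 0, 0, 0, 0, -0.5, 0, 0, 0, 0, 0, 0, -0.6, 0, 0, 0, 0, 0, 0, -0.8, 0, 0, 0, 0, 0, 0, -1, 0, 0, 0, 0, 0, 0, -1, 0, 0, 0, 0, 0, 0, -1, 0, 0, 0, 0, 0, 0, -1]
  newtons: 50

```text
t: 10.78
tool_pos: [527.4, 247.5, 33.6]
ee_rot: [0.614, 0.789, 0.002, 0.001]
force: [-0.4, -0.4, 5.8]
grip_width: 0.451
finger_force: 49.9
```

```bash
python3 pin.py
```

```text
t 10.78 world [527.4 247.5  33.6] local [np.float64(-40.1), np.float64(0.5), np.float64(33.6)] toolx yaw 104.21 zdir [ 0.004  0.001 -1.   ] F [-0.4 -0.4  5.8] grip 0.451 49.9 j6 0.04
side 719 lx [-58.5 -39.9 -22. ] ly [-37.8  45.7 100. ] ztop 67.6
  top line: lx= [-1.0000e-03 -4.0428e+01]
top 250 lx [-59.5 -46.6 -24.3] ly [-101.2  -61.3   64.2] ztop 72.1
  top line: lx= [-2.4000e-02 -4.3624e+01]
```

Emit:
carry_out:
  moves: [0, -2, -2, 0, 0, 0, -1, 0, -4, -3, 0, 0, 0, -1, 0, -4, -6, 0, 0, 0, -1, 0, 0, -15, 0, 0, 0, -1, 0, 0, -25, 0, 0, 0, -1, 0, 0, -25, 0, 0, 0, -1, 0, 0, -20, 0, 0, 0, -1, 0, 0, -10, 0, 0, 0, -1, 0, 0, 0, 0, 0, 5.5, -1, 0, 0, 0, 0, 0, 5.5, -1, 0, 0, 0, 0, 0, 5.5, -1, 0, 0, 0, 0, 0, 5.5, -1, 0, 0, 0, 0, 0, 0, -1]

```text
t: 11.97
tool_pos: [514.8, 244.1, 136.4]
ee_rot: [0.754, 0.657, -0.001, -0.0]
force: [0.4, 0.5, -1.8]
grip_width: 0.451
finger_force: 50.5
```

Emit:
carry_out:
  moves: [-12, 1, 0, 0, 0, 0, -1, -22, 2, 0, 0, 0, 0, -1, -30, 2, 0, 0, 0, 0, -1, -30, 2, 0, 0, 0, 0, -1, -30, 2, 0, 0, 0, 0, -1, -30, 2, 0, 0, 0, 0, -1, -30, 2, 0, 0, 0, 0, -1, -30, 2, 0, 0, 0, 0, -1, -30, 2, 0, 0, 0, 0, -1, -30, 2, 0, 0, 0, 0, -1, -30, 2, 0, 0, 0, 0, -1, -30, 2, 0, 0, 0, 0, -1, -30, 2, 0, 0, 0, 0, -1, -30, 2, 0, 0, 0, 0, -1, -30, 2, 0, 0, 0, 0, -1, -25, 2, 0, 0, 0, 0, -1, -15, 1, 0, 0, 0, 0, -1, -5, 0, 0, 0, 0, 0, -1, 0, 0, 0, 0, 0, 0, -1]

```text
t: 13.55
tool_pos: [483.0, -225.8, 137.0]
ee_rot: [0.754, 0.657, -0.0, -0.0]
force: [0.5, 0.2, -0.7]
grip_width: 0.45
finger_force: 50.5
```

Run:
```python
from h import *
st()
c=camera("side");d=camera("top")
cv2.imwrite("pics/s5.png",np.hstack([cv2.resize(c["frame"][130:300,220:370,::-1],(400,453)),cv2.resize(d["frame"][180:310,190:300+110,::-1],(400,453))]))
```

```text
t 13.55 world [ 483.  -225.8  137. ] local [np.float64(-200.0), np.float64(-447.2), np.float64(137.0)] toolx yaw 82.14 zdir [-0.001  0.    -1.   ] F [ 0.5  0.2 -0.7] grip 0.45 50.5 j6 -0.46
```

View pics/s5.png

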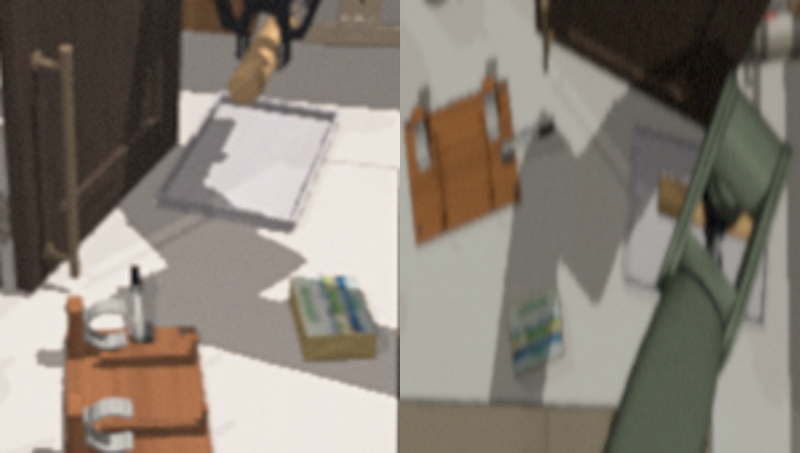

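The pin is held level above the tray and aligned with it. The clips are empty, the lever is flat, and the butter hasn't moved. I'll lower it.

Emit:
carry_out:
  moves: [0, 4, 25, 0, 0, 0, -1, 0, 0, 30, 0, 0, 0, -1, 0, 0, 30, 0, 0, 0, -1, 0, 0, 20, 0, 0, 0, -1, 0, 0, 10, 0, 0, 0, -1, 0, 0, 6, 0, 0, 0, -1, 0, 0, 0, 0, 0, 0, -1, 0, 0, 0, 0, 0, 0, -1]

```text
t: 14.32
tool_pos: [488.9, -225.2, 17.3]
ee_rot: [0.753, 0.658, 0.0, 0.001]
force: [-0.2, 0.9, -1.9]
grip_width: 0.453
finger_force: 50.5
```

Emit:
carry_out:
  moves: [0, 0, 1.5, 0, 0, 0, -1, 0, 0, 1.5, 0, 0, 0, -1, 0, 0, 1.5, 0, 0, 0, -1, 0, 0, 0, 0, 0, 0, -1]

```text
t: 14.65
tool_pos: [488.2, -225.3, 12.2]
ee_rot: [0.754, 0.657, 0.0, 0.0]
force: [-0.7, -0.2, -1.7]
grip_width: 0.45
finger_force: 50.5
```

Emit:
carry_out:
  moves: [0, 0, 1, 0, 0, 0, -1, 0, 0, 1, 0, 0, 0, -1, 0, 0, 1, 0, 0, 0, -1, 0, 0, 0, 0, 0, 0, -1]

```text
t: 14.98
tool_pos: [488.1, -225.3, 9.6]
ee_rot: [0.754, 0.657, -0.0, -0.0]
force: [-2.4, 1.1, 4.6]
grip_width: 0.449
finger_force: 51.2
```

Emit:
carry_out:
  moves: [0, 0, 0.5, 0, 0, 0, -0.15, 0, 0, 0, 0, 0, 0, -0.05, 0, 0, 0, 0, 0, 0, 0, 0, 0, 0, 0, 0, 0, 0.1, 0, 0, 0, 0, 0, 0, 0.1, 0, 0, 0, 0, 0, 0, 0.2, 0, 0, 0, 0, 0, 0, 0.2, 0, 0, -5, 0, 0, 0, 0.2, 0, 0, -10, 0, 0, 0, 0.2, 0, 0, -20, 0, 0, 0, 0.2, 0, 0, -30, 0, 0, 0, 0.2, 0, 0, -40, 0, 0, 0, 0.2, 0, 0, -40, 0, 0, 0, 0.2, -20, -30, -20, 0, 0, 0, 0.2, 0, 0, 0, 0, 0, 0, 0.2]
  newtons: 20

```text
t: 16.23
tool_pos: [456.2, -244.9, 180.7]
ee_rot: [0.754, 0.657, -0.0, 0.006]
force: [0.4, -0.6, 0.8]
grip_width: 0.601
finger_force: 0.0
```

Run:
```python
from h import *
st()
c=camera("side");P=world(c);f=c["frame"];h=cv2.cvtColor(f,cv2.COLOR_RGB2HSV)
k=np.zeros(h.shape[:2],bool);k[155:220,270:360]=1
k&=(h[...,1]>70)&(h[...,0]>8)&(h[...,0]<25)&(P[...,2]<70)&(P[...,2]>10)
q=P[k];print(len(q),q.min(0),q.max(0),np.percentile(q[:,2],95),q.mean(0));(v)=np.polyfit(q[:,1],q[:,0],1);print("pin dir deg",-np.degrees(np.arctan(v[0])))
d=camera("top")
cv2.imwrite("pics/s6.png",np.hstack([cv2.resize(c["frame"][130:330,180:370,::-1],(400,421)),cv2.resize(d["frame"][180:310,190:410,::-1],(400,421))]))
```

```text
t 16.23 world [ 456.2 -244.9  180.7] local [np.float64(-230.6), np.float64(-459.0), np.float64(180.7)] toolx yaw 82.14 zdir [ 0.008 -0.009 -1.   ] F [ 0.4 -0.6  0.8] grip 0.601 0.0 j6 -0.52
431 [ 460.7021674  -358.5264571    10.25443409] [ 623.9857603  -123.59262438   69.7147446 ] 48.21960260790803 [ 501.90840052 -199.53790747   36.90716387]
pin dir deg -12.569372520485402
```

View pics/s6.png

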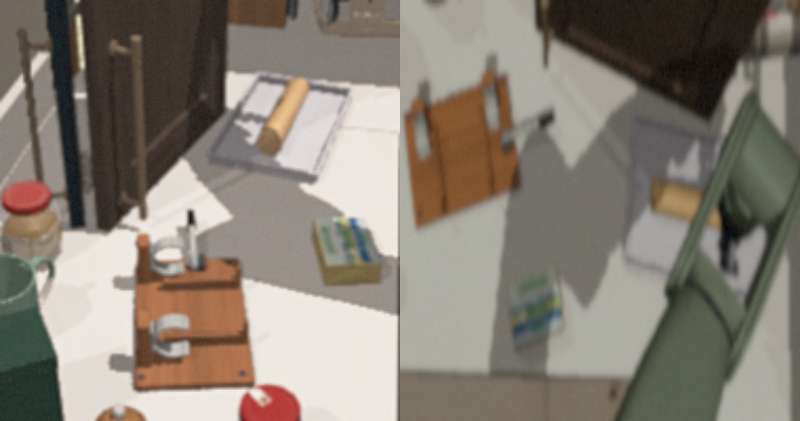

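The pin lies flat in the tray along its long side (side crop (270,145) to (298,85)), and everything else is in place. I'll let it settle for a second, check it's still, and hand in.

Emit:
carry_out:
  moves: [0, 0, -10, 0, 0, 0, 0.2, 0, 0, 0, 0, 0, 0, 0.2, 0, 0, 0, 0, 0, 0, 0.2, 0, 0, 0, 0, 0, 0, 0.2, 0, 0, 0, 0, 0, 0, 0.2, 0, 0, 0, 0, 0, 0, 0.2, 0, 0, 0, 0, 0, 0, 0.2, 0, 0, 0, 0, 0, 0, 0.2]

```text
t: 17.0
tool_pos: [455.4, -240.7, 182.9]
ee_rot: [0.754, 0.657, -0.0, -0.0]
force: [-0.5, 0.7, 0.1]
grip_width: 0.6
finger_force: 0.0
```

Run:
```python
from h import *
from cell import close_job
def m():
    c=camera("side");P=world(c);h=cv2.cvtColor(c["frame"],cv2.COLOR_RGB2HSV)
    k=(h[...,1]>70)&(h[...,0]>8)&(h[...,0]<25)&(P[...,2]<48)&(P[...,2]>30)&(P[...,0]<560)&(P[...,0]>410)&(P[...,1]<-80)&(P[...,1]>-360)
    q=P[k]; print(len(q),np.median(q,0).round(1),np.percentile(q[:,1],[1,99]).round(),"ztop",np.percentile(q[:,2],95).round(1)); return np.median(q,0)
a=m();[camera("top") for _ in range(5)];b=m()
if np.linalg.norm(a-b)<2: print(close_job())
```

```text
320 [ 486.3 -203.3   39.7] [-318. -126.] ztop 43.8
319 [ 486.5 -205.6   39.7] [-320. -127.] ztop 43.8
```

The difference is only sampling noise along the axis; x and z are unchanged, so the pin is still.

```bash
python3 -c "from cell import close_job; print(close_job())"
```

```text
the job is handed in; nothing more can be done
None
```

The job is handed in at about 17 s: the lever is flat on its stop, the pin was hooked out onto the rest rails and now lies flat along the tray's long side, and nothing else was touched as far as the pictures show.

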